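# Find the loose hold-down bolt of a drilling jig and hold its cap open

## Task

A chipped wooden blank has come off the drilling jig, so one of the jig's three hold-down bolts must be loose. First put the chipped blank into the red scrap tray, leaving the good blanks and the hand tools where they lie; then tap the three blue bolt heads one after another, from the robot's left to its right, to find the one that gives. Lift the hinged cap of that loose bolt at least half way open so that its seat can be cleaned, and finish while still holding it up.

Things in the scene. Friction and masses are not known exactly. Their poses are not given: they have to be found in the camera images.
- jig: The drilling jig's aluminium base plate, 180 x 360 x 16 mm, fixed. Origin at the centre of its underside, on the table; x across the plate from the bolts (robot side) to the hinges, y along the row of three clamps towards the robot's left. The clamps stand 120 mm apart in the row, at y = +120, 0 and -120 mm.
- bolt_a_top (a point): Centre of the top of the blue hex head of cap a's bolt, 22 mm across, 20 mm above the cap's top, 86.5 mm above the table. All three look alike; whether it stands left, middle or right varies. A tight bolt stands firm; the loose one has lost its thread and rides on its spring: pressed, it gives up to 6 mm (1 N at first, 4 N at the bottom) and springs back.
- cap_a_grip (a point): Hinged steel cap (leaf) a, 122 long x 40 wide x 9 mm thick, 40 mm clear over the jig plate, 25 mm of free air beside its long edges. Point on its centre line in mid-thickness, under its bolt, 22 mm from the front end, 98 mm from the hinge axis, 62 mm above the table when shut. x along the leaf to the hinge, y along the hinge axis, z up through the leaf; turns with the cap.
- cap_a (a joint): Opening of cap a in rad: 0 shut, 1.4 at its stop. Its level hinge is on the side away from the robot, 98 mm past the grip point; the end near the robot swings up and back. With a tight bolt the cap cannot be lifted; with the loose one it lifts freely, bolt and all (about 0.34 kg), and falls shut when let go.
- bolt_b_top (a point): Centre of the top of the blue hex head of cap b's bolt, 22 mm across, 20 mm above the cap's top, 86.5 mm above the table. All three look alike; whether it stands left, middle or right varies. A tight bolt stands firm; the loose one has lost its thread and rides on its spring: pressed, it gives up to 6 mm (1 N at first, 4 N at the bottom) and springs back.
- cap_b_grip (a point): Hinged steel cap (leaf) b, 122 long x 40 wide x 9 mm thick, 40 mm clear over the jig plate, 25 mm of free air beside its long edges. Point on its centre line in mid-thickness, under its bolt, 22 mm from the front end, 98 mm from the hinge axis, 62 mm above the table when shut. x along the leaf to the hinge, y along the hinge axis, z up through the leaf; turns with the cap.
- cap_b (a joint): Opening of cap b in rad: 0 shut, 1.4 at its stop. Its level hinge is on the side away from the robot, 98 mm past the grip point; the end near the robot swings up and back. With a tight bolt the cap cannot be lifted; with the loose one it lifts freely, bolt and all (about 0.34 kg), and falls shut when let go.
- bolt_c_top (a point): Centre of the top of the blue hex head of cap c's bolt, 22 mm across, 20 mm above the cap's top, 86.5 mm above the table. All three look alike; whether it stands left, middle or right varies. A tight bolt stands firm; the loose one has lost its thread and rides on its spring: pressed, it gives up to 6 mm (1 N at first, 4 N at the bottom) and springs back.
- cap_c_grip (a point): Hinged steel cap (leaf) c, 122 long x 40 wide x 9 mm thick, 40 mm clear over the jig plate, 25 mm of free air beside its long edges. Point on its centre line in mid-thickness, under its bolt, 22 mm from the front end, 98 mm from the hinge axis, 62 mm above the table when shut. x along the leaf to the hinge, y along the hinge axis, z up through the leaf; turns with the cap.
- cap_c (a joint): Opening of cap c in rad: 0 shut, 1.4 at its stop. Its level hinge is on the side away from the robot, 98 mm past the grip point; the end near the robot swings up and back. With a tight bolt the cap cannot be lifted; with the loose one it lifts freely, bolt and all (about 0.34 kg), and falls shut when let go.
- chipped_mid (a point): Centre of the chipped blank, half-way up, 7.5 mm above the top of the 6 mm thick glass sheet. A sound blank is a 56 x 36 x 15 mm wooden oval; this one lacks its round end at -x (pale break) and reaches 20 mm to +x and 18 mm to -x of this point. x along its length, y across its 36 mm width; the straight sides run from 2 mm at +x to 12 mm at -x. 25 g, loose.
- good_1_mid (a point): Centre of a sound oval blank, 56 x 36 x 15 mm, half-way up, x along its length; loose on the glass. To be left alone.
- good_2_mid (a point): Centre of a sound oval blank, 56 x 36 x 15 mm, half-way up, x along its length; loose on the glass. To be left alone.
- good_3_mid (a point): Centre of a sound oval blank, 56 x 36 x 15 mm, half-way up, x along its length; loose on the glass. To be left alone.
- good_4_mid (a point): Centre of a sound oval blank, 56 x 36 x 15 mm, half-way up, x along its length; loose on the glass. To be left alone.
- tray: Red open scrap tray, fixed, 110 (x) x 150 (y) x 35 mm high, walls and floor 4 to 5 mm thick. Origin at the centre of its underside, on the table.
- file: Flat file with wooden handle, 250 mm long, 24 mm wide, lying loose; origin near its middle, on the table. To be left alone.
- knife: Blue utility knife, 160 x 22 x 18 mm, lying loose; origin on the table under the middle of its handle. To be left alone.
- brush: Flat brush with red handle, 180 mm long, 34 mm wide, lying loose; origin on the table under its metal ferrule. To be left alone.
- tweezers: Steel tweezers, 150 x 22 x 8 mm, lying loose; origin on the table under the middle. To be left alone.
Not all that is in view belongs to the job. There is more than one size of the tray; the job needs the middle-sized.

How it is judged:
On the way, in this order (a step that is already met when the one before it is completed fails the run):
1. the chipped blank lies in the scrap tray, let go (x of chipped_mid in the frame of tray between -0.051 and 0.051 m and y of chipped_mid in the frame of tray between -0.071 and 0.071 m and z of chipped_mid in the frame of tray below 0.028 m and contact force between the fingers and chipped below 0.05 N and linear speed of chipped below 0.05 m/s), for 0.2 s.
2. the left bolt head is tapped (((contact force between the fingers and bolt_a above 1 N and y of bolt_a_top in the frame of jig above 0.06 m) or (contact force between the fingers and bolt_b above 1 N and y of bolt_b_top in the frame of jig above 0.06 m) or (contact force between the fingers and bolt_c above 1 N and y of bolt_c_top in the frame of jig above 0.06 m))).
3. then the middle bolt head is tapped (((contact force between the fingers and bolt_a above 1 N and y of bolt_a_top in the frame of jig between -0.06 and 0.06 m) or (contact force between the fingers and bolt_b above 1 N and y of bolt_b_top in the frame of jig between -0.06 and 0.06 m) or (contact force between the fingers and bolt_c above 1 N and y of bolt_c_top in the frame of jig between -0.06 and 0.06 m))).
4. then the right bolt head is tapped (((contact force between the fingers and bolt_a above 1 N and y of bolt_a_top in the frame of jig below -0.06 m) or (contact force between the fingers and bolt_b above 1 N and y of bolt_b_top in the frame of jig below -0.06 m) or (contact force between the fingers and bolt_c above 1 N and y of bolt_c_top in the frame of jig below -0.06 m))).
5. the cap of the loose bolt is lifted half open by the fingers (((value of joint cap_a above 0.65 rad and velocity of joint cap_a between -0.3 and 0.3 rad/s and contact force between the fingers and cap_a above 0.3 N and value of joint each of cap_b, cap_c below 0.06 rad) or (value of joint cap_b above 0.65 rad and velocity of joint cap_b between -0.3 and 0.3 rad/s and contact force between the fingers and cap_b above 0.3 N and value of joint each of cap_a, cap_c below 0.06 rad) or (value of joint cap_c above 0.65 rad and velocity of joint cap_c between -0.3 and 0.3 rad/s and contact force between the fingers and cap_c above 0.3 N and value of joint each of cap_a, cap_b below 0.06 rad))), for 0.2 s.
At the end, for the whole second after the job is handed in: The cap with the loose bolt is held still by the fingers at 0.65 rad or more (its stop is at 1.4), the other two caps are shut (below 0.06 rad), and the chipped blank lies in the scrap tray, let go (all of step 1 and ((value of joint cap_a above 0.65 rad and velocity of joint cap_a between -0.3 and 0.3 rad/s and contact force between the fingers and cap_a above 0.3 N and value of joint each of cap_b, cap_c below 0.06 rad) or (value of joint cap_b above 0.65 rad and velocity of joint cap_b between -0.3 and 0.3 rad/s and contact force between the fingers and cap_b above 0.3 N and value of joint each of cap_a, cap_c below 0.06 rad) or (value of joint cap_c above 0.65 rad and velocity of joint cap_c between -0.3 and 0.3 rad/s and contact force between the fingers and cap_c above 0.3 N and value of joint each of cap_a, cap_b below 0.06 rad))); the arm keeps its last pose, push and grip.
It fails at once if a good blank or a hand tool is displaced by more than 30 mm (distance of any of good_1_mid, good_2_mid, good_3_mid, good_4_mid, file, knife, brush, tweezers from where it was at the start of the episode above 0.03 m).
It also fails if it takes over 64 s, if anything falls off the work surface, if the arm or the gripper's body presses on something with over 40 N, if the wrist force passes 120 N, or if a joint passes its speed limit or range.

## Robot

A 6-joint arm with a two-finger parallel gripper is mounted at the origin on the work surface. World frame = base frame: x ahead of the robot, y to its left, z up, the work surface at z = 0. Lengths are in m, angles in rad, forces in N, time in s.
With the tool pointing down it reaches from about 0.425 to 0.925 m from the base axis. Payload 12.5 kg.
Tool frame: the origin (TCP) lies midway between the tips of the shut fingers; the grasp point (between the pads) lies robot.hold_point_z behind it (robot.hold_point_z is the distance from the TCP to the grasp point, in m); z points along the fingers, y is the line along which they close (so a half turn about z gives the same grasp; the last joint's range is limited). The gripper opens to 85 mm and grips with 20 to 120 N. Pads are 22 mm wide; open, the fingers measure 114 mm over their backs; the gripper's body (76 mm by 85 mm) begins 54 mm behind the grasp point. The pads swing forward as they close: fully open they stand 13 mm farther back than shut.
Start: joints at [1.066, 0.491, 1.559, -0, 1.092, -0.106], TCP at [0.243, 0.576, 0.231] pointing down, gripper open.
Joint ranges: [-3.1, 3.1], [-0.84, 2.19], [0.05, 2.79], [-1.13, 4.28], [0.06, 2.93], [-2.69, 2.69]. Speed limits (rad/s): [2.22, 2.22, 2.79, 3.14, 3.14, 3.14].

## Interface

Orientations are given as a rotation vector (axis times angle).
In Python, from station import readout, viewer, order, robot gives the robot as it stands.
- The arm moves only by the tool send_rows, never from a script. Its argument "series" is text: rows parted by semicolons, each of 5 numbers parted by spaces: the gripper command: -1 is fully open, 1 is shut, values between are in proportion, then the shift along the world's x, y, z in units of 1 m (1.0 is 1 m), then the turn about the world's z in units of 45 degrees (1.0 is 45 degrees). In form: fingers x y z roll; .... A call has 1 to 20 rows; each row is the pose to reach, as a shift and turn from the pose commanded when the call began; what a row does not reach only later rows make up. A row lasts 1/10 s, in which the tool goes at most 50 mm and 8.59 degrees, less where a joint would pass 70% of its speed; a pose out of reach is approached as far as the arm can. A call with a number of a shift or a turn outside -1 to 1 is refused whole. A call with a gripper value outside its range is refused whole. The fingers move at their own pace and stop on an object; "newtons" is the grip in N (left out, the last holds). Time passes only in rows, so rows that repeat a pose let the fingers close. It gives the time, the measured TCP pose, the force, the opening and the grip force at its end, in the units of the state.
- readout.sense(): the state, without advancing time (a new reading comes with each control period).
- viewer.get_image(name): name is "scene" or "side" or "wrist"; returns (picture, depth): 420x560x3 uint8, red, green, blue; 420x560 float32, m along the optical axis (not along the pixel's ray), 0 where there is no reading.
- viewer.calibration(name): a dict with "K" (3x3 intrinsics, pixels), "k1" (the pictures are not rectified: a ray, as slopes to the right and down, at radius r is drawn at 1 + k1 r^2 times it, then the intrinsics apply), "R" (3x3) and "t" (3): a world point X has camera coordinates R X + t; the wrist camera has in their place "T_tool_cam" (4x4, takes a point from camera to tool coordinates, whose origin is the TCP and whose axes are the flange's). Camera axes: x right, y down, z forward; pixel columns grow to the right and rows downward; lengths in m; the calibration is good to about 2 mm. A picture is of the moment at which its call begins: read the wrist's pose just before it. calibration takes no time and is no camera call.
- order.job_done(): hands the job in; it is judged then, once.
Trained networks look in the newest picture that a camera, given by its name, has taken for a name from the list of things; names that differ only in an ending like _2 or _b are one class to them, and where a whole thing is asked for, a point or a joint stands for the part that bears it (a point fixed in the world has none). Each returns a list of dicts, best first, with "conf" (0 to 1); they miss things now and then, are a little off and sometimes report something else, mostly with a low value. They report only what shows in the picture. A call takes as long as a camera call. They do not tell look-alikes from the thing itself.
- viewer.boxes_of(thing, camera): "centre" ([column, row] in pixels, amid what is visible of it).
- viewer.pinpoint(thing, camera): "centre" ([column, row] in pixels: a listed point, or the origin of a listed thing).
The state is a dict: "t": time; "joints": joint angles; "joint_velocities": joint speeds; "joint_efforts": joint torques, N m; "tcp_pos": TCP position; "tool_rot": TCP orientation; "ft_force": force on the tool from outside, world axes, zero at the start; "wrist_torque": the same for the moment, N m; "width": finger opening in m; "grip_force": force on a finger pad.
Only numpy, scipy, OpenCV 4.12 (cv2) and the standard library are available. Lean on these libraries where they do the work, as an engineer would, in place of code of your own. Each camera call takes 0.05 s, during which the arm holds its last target. There are 200 camera calls.

## Working session

There is one attempt and no reset: what is moved stays moved. The work goes in short steps, Python scripts to look and compute and a tool call to move; the robot and the scene stay as the last step left them, time stands still between calls to the robot, and variables do not carry over. Pictures are saved under pics/ and viewed, at most 10 in all, crops included, and the job is handed in when it is done.

Besides the shell and the picture viewer there is one more tool, called after "Request:" by a JSON object that holds its "name" and its "arguments". send_rows: Moves the arm, as the interface text tells. Its arguments: {"type":"object","properties":{"series":{"type":"string"},"newtons":{"type":"number"}},"required":["series"]}

```bash
mkdir -p pics
cat > h.py <<'E'
import numpy as np, cv2
from station import readout, viewer, order, robot
from scipy.spatial.transform import Rotation as Ro
def cal(n):
    c=viewer.calibration(n); K=np.array(c["K"]); k1=c["k1"]
    if "R" in c: R=np.array(c["R"]);t=np.array(c["t"]); return K,k1,R.T,-R.T@t
    s=readout.sense(); T=np.array(c["T_tool_cam"]); A=Ro.from_rotvec(s["tool_rot"]).as_matrix()
    return K,k1,A@T[:3,:3],A@T[:3,3]+np.array(s["tcp_pos"])
def ray(C,px):
    K,k1,R,o=C
    u=cv2.undistortPoints(np.array([[px]],float),K,np.array([k1,0,0,0,0.]))[0,0]
    return R@np.array([u[0],u[1],1.]),o
def at_z(C,px,z):
    d,o=ray(C,px); return o+d*(z-o[2])/d[2]
def at_d(C,px,dep):
    d,o=ray(C,px); return o+d*dep
E
python3 - <<'E'
from h import *
print(robot.hold_point_z, {k:np.round(v,3).tolist() if not isinstance(v,(int,float)) else v for k,v in readout.sense().items()})
ims=[]
for n in ["scene","side"]:
    C=cal(n); im,d=viewer.get_image(n); cv2.imwrite(f"pics/{n}0.png",im[:,:,::-1]); np.save(n+"d.npy",d)
    print(n,C[3].round(3))
    for th,z in [("jig",0),("bolt_a_top",.0865),("cap_a_grip",.062),("chipped_mid",.0135),("good_1_mid",.0135),("tray",0),("file",0),("knife",0),("brush",0),("tweezers",0)]:
        for r in viewer.pinpoint(th,n):
            print(n,th,round(r["conf"],2),np.round(r["centre"]).tolist(),at_z(C,r["centre"],z).round(3).tolist())
E
```

```text
0.0187 {'t': 0.0, 'joints': [1.066, 0.492, 1.559, -0.0, 1.092, -0.106], 'joint_velocities': [0.001, -0.002, 0.001, -0.001, -0.001, -0.0], 'joint_efforts': [-0.0, -61.843, -26.161, -0.0, 0.004, -0.0], 'tcp_pos': [0.243, 0.576, 0.231], 'tool_rot': [-0.622, -3.079, 0.002], 'ft_force': [0.215, 0.208, 0.212], 'wrist_torque': [-0.004, -0.002, 0.031], 'grip_force': 0.0, 'width': 0.08513294700331366}
scene [0.834 0.647 1.018]
scene jig 0.8 [196.0, 202.0] [0.638, -0.158, 0.0]
scene jig 0.45 [301.0, 286.0] [0.518, 0.232, 0.0]
scene bolt_a_top 0.58 [202.0, 173.0] [0.597, -0.176, 0.087]
scene bolt_a_top 0.2 [184.0, 158.0] [0.617, -0.253, 0.087]
scene cap_a_grip 0.81 [204.0, 179.0] [0.594, -0.174, 0.062]
scene cap_a_grip 0.59 [320.0, 250.0] [0.442, 0.197, 0.062]
scene chipped_mid 0.5 [367.0, 306.0] [0.41, 0.369, 0.014]
scene good_1_mid 0.64 [301.0, 286.0] [0.523, 0.239, 0.014]
scene tray 0.95 [295.0, 382.0] [0.661, 0.433, 0.0]
scene tray 0.83 [434.0, 279.0] [0.206, 0.397, 0.0]
scene tray 0.75 [240.0, 304.0] [0.676, 0.197, 0.0]
scene tray 0.61 [372.0, 304.0] [0.391, 0.368, 0.0]
scene file 0.73 [17
[... 553 characters left out ...]
 0.75 [358.0, 232.0] [0.595, -0.172, 0.062]
side cap_a_grip 0.74 [341.0, 331.0] [0.324, -0.348, 0.062]
side cap_a_grip 0.58 [234.0, 207.0] [0.399, 0.148, 0.062]
side cap_a_grip 0.27 [360.0, 226.0] [0.615, -0.161, 0.062]
side chipped_mid 0.69 [189.0, 178.0] [0.398, 0.377, 0.014]
side good_1_mid 0.53 [251.0, 183.0] [0.529, 0.218, 0.014]
side tray 0.72 [287.0, 163.0] [0.684, 0.212, 0.0]
side tray 0.71 [240.0, 138.0] [0.655, 0.418, 0.0]
side file 0.73 [432.0, 313.0] [0.568, -0.469, 0.0]
side knife 0.91 [300.0, 272.0] [0.408, -0.124, -0.0]
side brush 0.66 [341.0, 330.0] [0.354, -0.327, 0.0]
side tweezers 0.67 [166.0, 157.0] [0.407, 0.522, 0.0]
side tweezers 0.43 [290.0, 165.0] [0.686, 0.198, 0.0]
```

View pics/scene0.png

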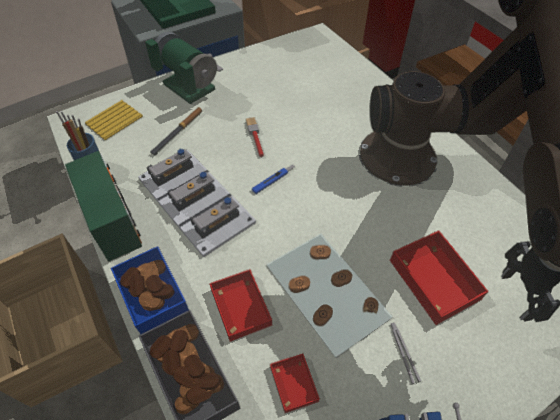

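View pics/side0.png

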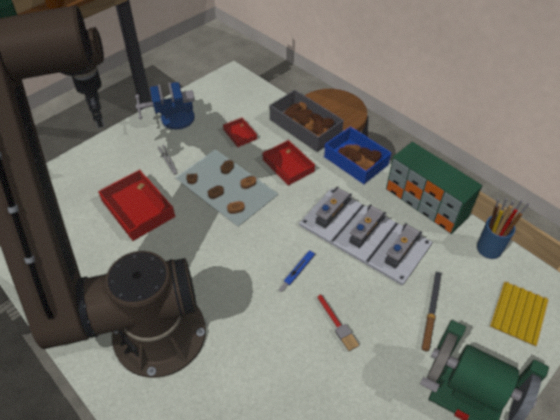

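The scene view shows three red trays: large at (437,277), middle at (240,304) and small at (295,382). The blanks lie on the glass at (320,252), (299,284), (341,278), (323,315) and (370,305). The last is the smallest and shows a pale edge, so it is the chipped candidate. The jig is at (197,200). I'll confirm with enlarged crops and measurements.

Run:
```python
from h import *
im=cv2.imread("pics/scene0.png"); d=np.load("scened.npy"); C=cal("scene")
hsv=cv2.cvtColor(im,cv2.COLOR_BGR2HSV)
m=(((hsv[...,0]<8)|(hsv[...,0]>172))&(hsv[...,1]>170)&(hsv[...,2]>60)).astype(np.uint8)
n,l,s,c=cv2.connectedComponentsWithStats(m)
for i in range(1,n):
    if s[i,4]>600:
        ys,xs=np.nonzero(l==i); P=np.array([at_d(C,(x,y),d[y,x]) for x,y in zip(xs,ys)]); 
        if P[:,2].mean()<-.05: continue
        r=P[(P[:,2]>.025)&(P[:,2]<.06)]; 
        print("red",c[i].round(),P[:,2].min().round(3),P[:,2].max().round(3), len(r), [np.round(v,3) for v in cv2.minAreaRect(P[:,:2].astype(np.float32))])
# jig corners/edges from depth: points z 0.01..0.022 near jig
ys,xs=np.mgrid[130:260,130:262]; P=np.array([at_d(C,(x,y),d[y,x]) for x,y in zip(xs.ravel(),ys.ravel())])
q=P[(P[:,2]>.011)&(P[:,2]<.021)&(abs(P[:,0]-.64)<.17)&(abs(P[:,1]+.166)<.23)]
print("jig",len(q),[np.round(v,3) for v in cv2.minAreaRect(q[:,:2].astype(np.float32))])
mb=((hsv[...,0]>95)&(hsv[...,0]<125)&(hsv[...,1]>120)).astype(np.uint8); n,l,s,c=cv2.connectedComponentsWithStats(mb)
for i in range(1,n):
    if 8<s[i,4]<300 and 140<c[i][0]<260 and 130<c[i][1]<230: print("blue",c[i].round(1),s[i,4],at_z(C,c[i],.083).round(3))
a=cv2.resize(im[235:335,265:395],(520,400),interpolation=cv2.INTER_CUBIC); b=cv2.resize(im[140:260,130:260],(433,400),interpolation=cv2.INTER_CUBIC)
cv2.imwrite("pics/crop1.png",cv2.resize(np.hstack([a,b]),(800,336)))
```

```text
red [435. 280.] 0.001 1.018 189 [array([0.497, 0.472]), array([0.73 , 0.209]), np.float64(11.377)]
red [234. 307.] -0.001 1.018 116 [array([0.735, 0.396]), array([0.531, 0.088]), np.float64(77.818)]
red [290. 389.] -0.002 1.018 47 [array([0.724, 0.53 ]), array([0.309, 0.086]), np.float64(62.132)]
jig 3173 [array([ 0.62 , -0.171]), array([0.42 , 0.321]), np.float64(79.508)]
blue [180.6 151.1] 14 [ 0.615 -0.29   0.083]
blue [202.6 174.2] 23 [ 0.596 -0.173  0.083]
blue [227. 200.] 21 [ 0.578 -0.054  0.083]
```

View pics/crop1.png

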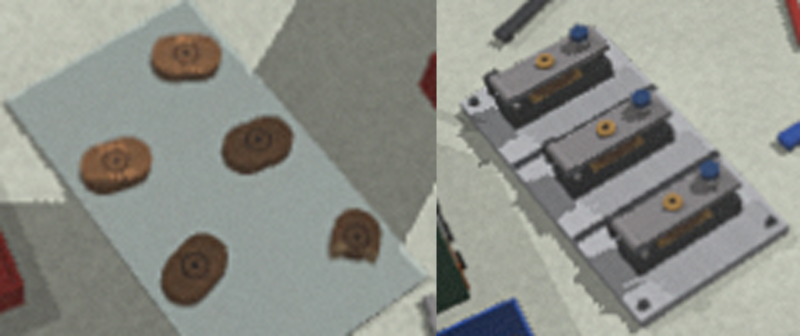

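The crop confirms the chipped blank at scene (369,306): it has a flat pale break and one end missing, and the other four are whole ovals. The tray to use is the middle one at (240,304). The bolts measure about 119 mm apart on an 8.9° yaw, which fits the jig. Next I move over the blank for a wrist look.

Request:
{"name": "send_rows", "arguments": {"series": "-1 0.16 -0.2 -0.01 0;-1 0.16 -0.2 -0.01 0;-1 0.16 -0.2 -0.01 0;-1 0.16 -0.2 -0.01 0;-1 0.16 -0.2 -0.01 0;-1 0.16 -0.2 -0.01 0;-1 0.16 -0.2 -0.01 0;-1 0.16 -0.2 -0.01 0"}}

```text
t: 1.9
tcp_pos: [0.4023, 0.3766, 0.2214]
tool_rot: [-0.622, -3.079, -0.001]
ft_force: [0.2, 0.2, -0.1]
width: 0.0855
grip_force: 0.0
```

Run:
```python
from h import *
C=cal("wrist"); s=readout.sense(); im,d=viewer.get_image("wrist"); cv2.imwrite("pics/w1.png",im[:,:,::-1])
print(s["t"],s["tcp_pos"],s["tool_rot"],C[3])
for th in ["chipped_mid","good_1_mid"]:
    for r in viewer.pinpoint(th,"wrist"): print(th,round(r["conf"],2),np.round(r["centre"]),at_z(C,r["centre"],.0135).round(4))
hsv=cv2.cvtColor(im,cv2.COLOR_RGB2HSV); m=((hsv[...,0]<22)&(hsv[...,1]>70)).astype(np.uint8)
m=cv2.morphologyEx(m,cv2.MORPH_CLOSE,np.ones((5,5))); n,l,st,c=cv2.connectedComponentsWithStats(m)
for i in range(1,n):
    if st[i,4]>400:
        cn=cv2.findContours((l==i).astype(np.uint8),cv2.RETR_EXTERNAL,cv2.CHAIN_APPROX_NONE)[0][0][:,0]
        P=np.array([at_z(C,p,.02)[:2] for p in cn],np.float32)
        print(c[i].round(),st[i,4],[np.round(v,4) for v in cv2.minAreaRect(P)])
```

```text
1.9 [0.40228928 0.37656633 0.2214211 ] [-6.22065321e-01 -3.07933697e+00 -5.67319675e-04] [0.33825415 0.40394411 0.36422016]
chipped_mid 0.61 [273. 183.] [0.4036 0.3733 0.0135]
good_1_mid 0.59 [212. 311.] [0.5319 0.2296 0.0135]
[215.  39.] 17177 [array([0.2589, 0.3827]), array([0.2448, 0.0967]), np.float64(67.1525)]
[272. 182.] 824 [array([0.4011, 0.3713]), array([0.0347, 0.0365]), np.float64(50.2001)]
[202. 227.] 1144 [array([0.4198, 0.2732]), array([0.0371, 0.0552]), np.float64(81.5261)]
[136. 256.] 1112 [array([0.4234, 0.1805]), array([0.0391, 0.0596]), np.float64(60.8587)]
[279. 277.] 1013 [array([0.5174, 0.3328]), array([0.0574, 0.0366]), np.float64(18.5959)]
[209. 306.] 982 [array([0.5207, 0.2329]), array([0.0375, 0.0601]), np.float64(77.1626)]
[362. 331.] 1300 [array([0.6403, 0.4065]), array([0.049 , 0.0749]), np.float64(76.2259)]
```

View pics/w1.png

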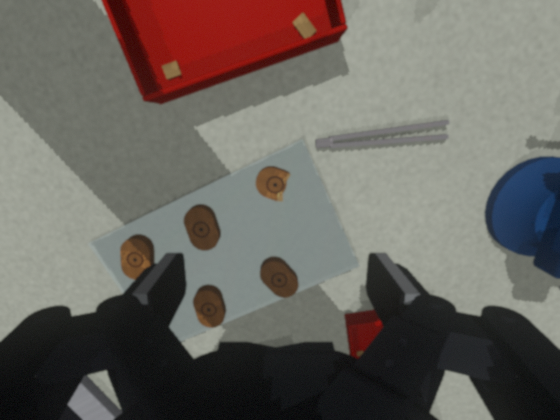

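The wrist view shows the chipped blank at (272,183) with its break to the right at about (288,187). I'll rectify a patch onto the blank's top plane to get its orientation.

```bash
cat >> h.py <<'E'
def project(C,X):
    K,k1,R,o=C
    Rc=R.T; t=-R.T@o
    return cv2.projectPoints(np.array([X],float).reshape(-1,3),cv2.Rodrigues(Rc)[0],t,K,np.array([k1,0,0,0,0.]))[0][:,0]
def rectify(C,im,cx,cy,z,half,n=400):
    # row down = -x world, col right = -y world (up=+x, left=+y)
    g=np.linspace(half,-half,n); X,Y=np.meshgrid(g,g,indexing="ij")
    P=project(C,np.stack([cx+X,cy+Y,0*X+z],-1).reshape(-1,3)).reshape(n,n,2).astype(np.float32)
    return cv2.remap(im,P[...,0],P[...,1],cv2.INTER_CUBIC)
E
python3 - <<'E'
from h import *
C=cal("wrist"); im=cv2.imread("pics/w1.png"); r=rectify(C,im,.403,.372,.021,.05); cv2.imwrite("pics/r1.png",r)
hsv=cv2.cvtColor(r,cv2.COLOR_BGR2HSV); m=((hsv[...,0]<22)&(hsv[...,1]>70)).astype(np.uint8); n,l,s,c=cv2.connectedComponentsWithStats(m)
i=1+np.argmax(s[1:,4]); ys,xs=np.nonzero(l==i); X=.453-ys*.1/399; Y=.422-xs*.1/399
# width by direction
for a in range(0,180,10):
    p=X*np.cos(np.radians(a))+Y*np.sin(np.radians(a)); print(a,round(np.ptp(p)*1000,1),end=" | ")
print(X.mean(),Y.mean())
E
```

```text
0 42.1 | 10 42.4 | 20 41.6 | 30 40.2 | 40 38.0 | 50 35.5 | 60 37.0 | 70 38.8 | 80 40.2 | 90 40.6 | 100 40.7 | 110 40.2 | 120 39.0 | 130 37.4 | 140 37.0 | 150 38.6 | 160 40.3 | 170 41.8 | 0.40105059962097883 0.3727867231812503
```

View pics/r1.png

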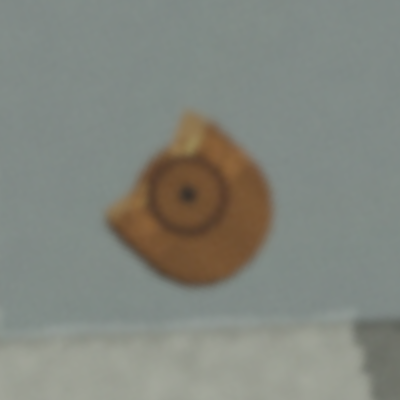

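The break runs from upper left to lower left of the rectified patch, so the blank's long axis lies at about 45° in world and its width at about 136°. Its centre is about (0.404, 0.374), which agrees with the network to 1 mm. The tool's closing axis is at 67°, so I turn +69° and descend.

Request:
{"name": "send_rows", "arguments": {"series": "-1 0.002 -0.002 -0.06 1;-1 0.002 -0.002 -0.06 1;-1 0.002 -0.002 -0.06 1;-1 0.002 -0.002 -0.06 1;-1 0.002 -0.002 -0.06 1;-1 0.002 -0.002 -0.06 1"}}

```text
t: 2.65
tcp_pos: [0.404, 0.3749, 0.1613]
tool_rot: [0.615, -3.081, -0.0]
ft_force: [0.1, -1.1, 0.3]
width: 0.0853
grip_force: 0.0
```

Request:
{"name": "send_rows", "arguments": {"series": "-1 0 0 -0.08 0.53;-1 0 0 -0.08 0.53;-1 0 0 -0.08 0.53;-1 0 0 -0.08 0.53;-1 0 0 -0.11 0.53;-1 0 0 -0.15 0.53;-1 0 0 -0.15 0.53;-1 0 0 -0.15 0.53"}}

```text
t: 3.45
tcp_pos: [0.4046, 0.3744, 0.012]
tool_rot: [1.225, -2.892, -0.0]
ft_force: [-0.2, 0.6, 0.6]
width: 0.0854
grip_force: 0.0
```

Request:
{"name": "send_rows", "arguments": {"series": "0.9 0 0 0 0;0.9 0 0 0 0;0.9 0 0 0 0;0.9 0 0 0 0;0.9 0 0 0 0;0.9 0 0 0 0;0.9 0 0 0 0", "newtons": 25}}

```text
t: 4.15
tcp_pos: [0.405, 0.3742, 0.0125]
tool_rot: [-1.227, 2.891, 0.001]
ft_force: [-1.1, -1.0, 8.6]
width: 0.035
grip_force: 24.3
```

Gripped: width 35 mm at 24 N. Now I lift and carry it to above the middle tray.

Request:
{"name": "send_rows", "arguments": {"series": "0.9 0 0 0.05 0;0.9 0 0 0.1 0;0.9 0.02 -0.01 0.15 0;0.9 0.25 -0.16 0.15 0;0.9 0.25 -0.16 0.15 0;0.9 0.25 -0.16 0.15 0;0.9 0.25 -0.16 0.15 0;0.9 0.25 -0.16 0.15 0;0.9 0.25 -0.16 0.15 0;0.9 0.25 -0.16 0.15 0;0.9 0.25 -0.16 0.15 0"}}

```text
t: 5.25
tcp_pos: [0.6544, 0.2137, 0.1612]
tool_rot: [1.226, -2.892, -0.001]
ft_force: [0.0, -0.0, -0.5]
width: 0.0354
grip_force: 26.0
```

Run:
```python
from h import *
C=cal("wrist"); s=readout.sense(); im,d=viewer.get_image("wrist"); cv2.imwrite("pics/w2.png",im[:,:,::-1])
print(s["t"],s["tcp_pos"],s["tool_rot"],s["width"],s["grip_force"])
for r in viewer.pinpoint("tray","wrist"): print(round(r["conf"],2),np.round(r["centre"]),at_z(C,r["centre"],.0).round(4))
hsv=cv2.cvtColor(im,cv2.COLOR_RGB2HSV); m=(((hsv[...,0]<8)|(hsv[...,0]>172))&(hsv[...,1]>150)&(hsv[...,2]>50))
ys,xs=np.nonzero(m); P=np.array([at_d(C,(x,y),d[y,x]) for x,y in zip(xs,ys)])
r=P[(P[:,2]>.029)&(P[:,2]<.042)]; l=np.hypot(r[:,0]-.68,r[:,1]-.205)<.12; r=r[l]
print(len(r),r.min(0).round(3),r.max(0).round(3),[np.round(v,3) for v in cv2.minAreaRect(r[:,:2].astype(np.float32))])
```

```text
5.25 [0.65437332 0.21365458 0.16122421] [ 1.22575826e+00 -2.89192965e+00 -5.68424107e-04] 0.03537539553540423 26.025733798742294
0.55 [246. 200.] [0.6837 0.2013 0.    ]
1740 [0.615 0.125 0.029] [0.742 0.285 0.037] [array([0.678, 0.205]), array([0.147, 0.109]), np.float64(81.82)]
```

View pics/w2.png

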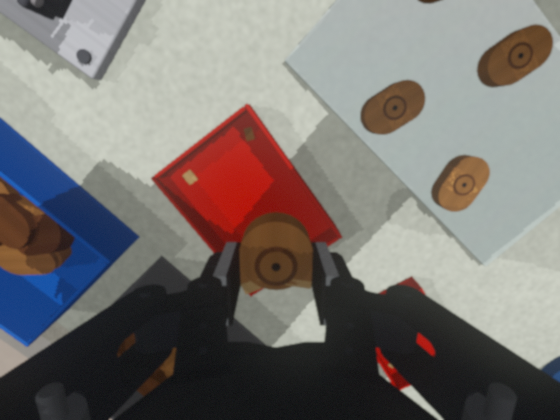

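The tray's rim measures 147 x 109 mm centred at (0.678, 0.205), so it is the middle one. The blank hangs between the fingers at (276,262). I'll lower and release it.

Request:
{"name": "send_rows", "arguments": {"series": "0.9 0.024 -0.009 -0.04 0;0.9 0.024 -0.009 -0.08 0;0.9 0.024 -0.009 -0.115 0;0.9 0.024 -0.009 -0.136 0;0.9 0.024 -0.009 -0.136 0;-0.2 0.024 -0.009 -0.136 0;-0.2 0.024 -0.009 -0.136 0;-0.2 0.024 -0.009 -0.136 0;-0.2 0.024 -0.009 -0.136 0;-0.2 0.024 -0.009 -0.11 0;-0.2 0.024 -0.009 -0.06 0;-0.2 0.024 -0.009 -0.02 0;-0.2 0.024 -0.009 -0.02 0"}}

```text
t: 6.65
tcp_pos: [0.681, 0.2055, 0.1483]
tool_rot: [-1.224, 2.883, -0.003]
ft_force: [-0.2, 0.4, 0.4]
width: 0.0509
grip_force: 0.0
```

Run:
```python
from h import *
C=cal("wrist"); s=readout.sense(); im,d=viewer.get_image("wrist"); cv2.imwrite("pics/w3.png",im[:,:,::-1])
print(s["t"],s["tcp_pos"],s["width"])
for r in viewer.pinpoint("chipped_mid","wrist"): print(round(r["conf"],2),np.round(r["centre"]),at_z(C,r["centre"],.0125).round(4))
C=cal("scene"); viewer.get_image("scene")
for r in viewer.pinpoint("chipped_mid","scene"): print(round(r["conf"],2),np.round(r["centre"]),at_z(C,r["centre"],.0125).round(4))
```

```text
6.65 [0.68098791 0.20548769 0.14833336] 0.050865069425712256
0.7 [277. 187.] [0.6755 0.2023 0.0125]
0.58 [238. 304.] [0.6841 0.2002 0.0125]
```

View pics/w3.png

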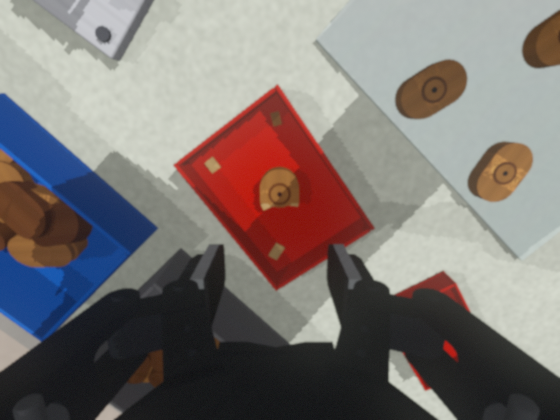

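The wrist view shows the chipped blank lying flat in the middle tray at (279,190), about 3 mm from the tray's centre. Next I go above the bolts, turning the closing axis to lie along the row (98.9°).

Request:
{"name": "send_rows", "arguments": {"series": "1 -0.02 -0.04 0.05 -0.82;1 -0.1 -0.37 0.1 -0.82;1 -0.1 -0.37 0.1 -0.82;1 -0.1 -0.37 0.1 -0.82;1 -0.1 -0.37 0.1 -0.82;1 -0.1 -0.37 0.1 -0.82;1 -0.1 -0.37 0.1 -0.82;1 -0.1 -0.37 0.1 -0.82;1 -0.1 -0.37 0.1 -0.82;1 -0.1 -0.37 0.1 -0.82;1 -0.1 -0.37 0.1 -0.82;1 -0.1 -0.37 0.1 -0.82"}}

```text
t: 8.05
tcp_pos: [0.5789, -0.1636, 0.2406]
tool_rot: [0.252, -3.13, -0.001]
ft_force: [-1.1, 0.9, 0.3]
width: -0.0005
grip_force: 0.0
```

Run:
```python
from h import *
C=cal("wrist"); s=readout.sense(); im,d=viewer.get_image("wrist"); cv2.imwrite("pics/w4.png",im[:,:,::-1])
y=Ro.from_rotvec(s["tool_rot"]).as_matrix()[:,1]
print(s["t"],s["tcp_pos"],s["width"],np.degrees(np.arctan2(y[1],y[0])))
for th,z in [("bolt_a_top",.0865),("cap_a_grip",.062),("jig",0)]:
    for r in viewer.pinpoint(th,"wrist"): print(th,round(r["conf"],2),np.round(r["centre"]),at_z(C,r["centre"],z).round(4))
hsv=cv2.cvtColor(im,cv2.COLOR_RGB2HSV); mb=((hsv[...,0]>95)&(hsv[...,0]<125)&(hsv[...,1]>120)).astype(np.uint8); n,l,st,c=cv2.connectedComponentsWithStats(mb)
for i in range(1,n):
    if st[i,4]>30:
        ys,xs=np.nonzero(l==i); P=np.array([at_d(C,(a,b),d[b,a]) for a,b in zip(xs,ys)]); zt=np.percentile(P[:,2],70); T=P[abs(P[:,2]-.0865)<.006]
        print("blue",c[i].round(),st[i,4],P[:,2].min().round(3),P[:,2].max().round(3),len(T),T.mean(0).round(4) if len(T) else "")
```

```text
8.05 [ 0.57886735 -0.16360517  0.24055023] -0.0005019735545248006 99.19189323012434
bolt_a_top 0.63 [269. 205.] [ 0.5938 -0.1675  0.0865]
cap_a_grip 0.67 [265. 201.] [ 0.5969 -0.1713  0.062 ]
cap_a_grip 0.61 [530. 288.] [0.6525 0.1556 0.062 ]
blue [344.  52.] 1532 0.008 0.383 0 
blue [149. 205.] 259 0.081 0.383 257 [ 0.6135 -0.2876  0.0865]
blue [266. 205.] 246 0.084 0.089 246 [ 0.5952 -0.1704  0.0866]
blue [382. 206.] 262 0.082 0.383 261 [ 0.5769 -0.0531  0.0864]
blue [ 18. 355.] 1179 0.04 0.383 252 [ 0.8336 -0.4394  0.0862]
blue [381. 343.] 204 0.001 0.311 0
```

View pics/w4.png

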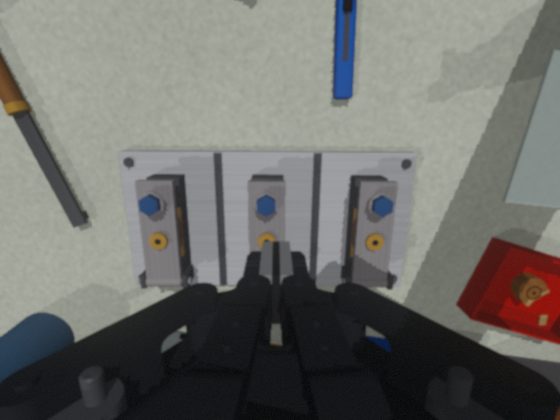

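The wrist view shows the three blue bolt heads at (382,206), (266,205) and (149,205). The right side of the image is the robot's left, and the depth reads 86.5 mm on all three, matching the description. I'll tap the left one at (0.577, -0.053) first.

Request:
{"name": "send_rows", "arguments": {"series": "1 -0.002 0.11 -0.1 0;1 -0.002 0.11 -0.1 0;1 -0.002 0.11 -0.12 0;1 -0.002 0.11 -0.135 0;1 -0.002 0.11 -0.145 0;1 -0.002 0.11 -0.15 0;1 -0.002 0.11 -0.152 0;1 -0.002 0.11 -0.153 0;1 -0.002 0.11 -0.153 0"}}

```text
t: 9.15
tcp_pos: [0.5771, -0.0557, 0.0893]
tool_rot: [-0.248, 3.13, -0.001]
ft_force: [0.7, 0.7, -0.9]
width: -0.0
grip_force: 0.0
```

Request:
{"name": "send_rows", "arguments": {"series": "1 0 0 -0.001 0;1 0 0 -0.002 0;1 0 0 -0.002 0"}}

```text
t: 9.45
tcp_pos: [0.5768, -0.0552, 0.0866]
tool_rot: [-0.249, 3.131, -0.0]
ft_force: [-0.2, -0.3, 2.0]
width: -0.0
grip_force: 0.9
```

Request:
{"name": "send_rows", "arguments": {"series": "1 0 0 -0.001 0;1 0 0 -0.001 0"}}

```text
t: 9.65
tcp_pos: [0.5769, -0.0552, 0.0865]
tool_rot: [-0.249, 3.131, -0.001]
ft_force: [-3.8, -0.9, 13.4]
width: -0.0001
grip_force: 6.6
```

Request:
{"name": "send_rows", "arguments": {"series": "1 0 0 -0.001 0;1 0 0 -0.001 0"}}

```text
t: 9.85
tcp_pos: [0.577, -0.0552, 0.0864]
tool_rot: [-0.249, 3.13, -0.001]
ft_force: [-6.7, -0.5, 22.7]
width: -0.0002
grip_force: 11.7
```

The left bolt stands firm (22.7 N with no give). Now the middle one.

Request:
{"name": "send_rows", "arguments": {"series": "1 0 0 0.025 0;1 0 0 0.025 0;1 0.018 -0.115 0.025 0;1 0.018 -0.115 0.025 0;1 0.018 -0.115 0.025 0;1 0.018 -0.115 0.025 0;1 0.018 -0.115 0.012 0;1 0.018 -0.115 0.006 0;1 0.018 -0.115 0.003 0;1 0.018 -0.115 0.002 0;1 0.018 -0.115 0.001 0;1 0.018 -0.115 0.001 0"}}

```text
t: 11.05
tcp_pos: [0.5948, -0.1697, 0.0855]
tool_rot: [-0.25, 3.131, 0.0]
ft_force: [0.5, 1.4, 1.4]
width: 0.0005
grip_force: 0.6
```

Request:
{"name": "send_rows", "arguments": {"series": "1 0 0 -0.001 0;1 0 0 -0.001 0"}}

```text
t: 11.25
tcp_pos: [0.5948, -0.17, 0.0845]
tool_rot: [-0.249, 3.131, -0.0]
ft_force: [0.2, 0.8, 1.6]
width: 0.0001
grip_force: 0.8
```

Request:
{"name": "send_rows", "arguments": {"series": "1 0 0 -0.001 0;1 0 0 -0.002 0;1 0 0 -0.002 0"}}

```text
t: 11.55
tcp_pos: [0.5948, -0.17, 0.0823]
tool_rot: [-0.249, 3.131, -0.0]
ft_force: [0.8, 1.1, 2.8]
width: -0.0002
grip_force: 1.4
```

Request:
{"name": "send_rows", "arguments": {"series": "1 0 0 0.025 0;1 0 0 0.03 0;1 0.0185 -0.1175 0.03 0;1 0.0185 -0.1175 0.03 0;1 0.0185 -0.1175 0.03 0;1 0.0185 -0.1175 0.03 0;1 0.0185 -0.1175 0.013 0;1 0.0185 -0.1175 0.008 0;1 0.0185 -0.1175 0.005 0;1 0.0185 -0.1175 0.003 0;1 0.0185 -0.1175 0.003 0"}}

```text
t: 12.65
tcp_pos: [0.6131, -0.2865, 0.0866]
tool_rot: [0.251, -3.131, -0.001]
ft_force: [-3.7, 3.5, 8.1]
width: -0.0001
grip_force: 4.2
```

Request:
{"name": "send_rows", "arguments": {"series": "1 0 0 -0.001 0;1 0 0 -0.001 0"}}

```text
t: 12.85
tcp_pos: [0.6131, -0.2865, 0.0865]
tool_rot: [-0.251, 3.131, -0.0]
ft_force: [-6.3, 4.2, 15.3]
width: 0.0002
grip_force: 7.8
```

The middle bolt is the loose one: it gave about 4 mm at under 3 N, and the right one is firm. Now I open partway above the middle cap, straddle it and descend.

Request:
{"name": "send_rows", "arguments": {"series": "1 0 0 0.03 0;1 0 0 0.065 0;-0.32 -0.0183 0.117 0.065 0;-0.32 -0.0183 0.117 0.065 0;-0.32 -0.0183 0.117 0.065 0;-0.32 -0.0183 0.117 0.065 0;-0.32 -0.0183 0.117 0.065 0;-0.32 -0.0183 0.117 0.065 0;-0.32 -0.0183 0.117 0.065 0"}}

```text
t: 13.75
tcp_pos: [0.595, -0.1716, 0.1491]
tool_rot: [0.247, -3.132, -0.0]
ft_force: [-0.0, 0.4, -0.1]
width: 0.0563
grip_force: 0.0
```

Request:
{"name": "send_rows", "arguments": {"series": "-0.32 0 0 -0.03 0;-0.32 0 0 -0.06 0;-0.32 0 0 -0.085 0;-0.32 0 0 -0.1 0;-0.32 0 0 -0.11 0;-0.32 0 0 -0.11 0"}}

```text
t: 14.35
tcp_pos: [0.5946, -0.1708, 0.0385]
tool_rot: [0.248, -3.131, -0.001]
ft_force: [-0.4, 0.4, -0.4]
width: 0.0564
grip_force: 0.0
```

Request:
{"name": "send_rows", "arguments": {"series": "0.6 0 0 0 0;0.6 0 0 0 0;0.6 0 0 0 0;0.6 0 0 0 0;0.6 0 0 0 0;0.6 0 0 0 0", "newtons": 40}}

```text
t: 14.95
tcp_pos: [0.5954, -0.171, 0.0403]
tool_rot: [-0.249, 3.13, -0.002]
ft_force: [-1.7, -6.3, 6.7]
width: 0.0392
grip_force: 41.3
```

Request:
{"name": "send_rows", "arguments": {"series": "0.6 0 0 0.005 0;0.6 0.0005 0.0001 0.01 0;0.6 0.001 0.0002 0.0147 0;0.6 0.002 0.0003 0.0195 0;0.6 0.003 0.0005 0.0243 0;0.6 0.0043 0.0007 0.029 0;0.6 0.006 0.001 0.0336 0;0.6 0.0076 0.0012 0.0382 0;0.6 0.0076 0.0012 0.0382 0"}}

```text
t: 15.85
tcp_pos: [0.6026, -0.1699, 0.0776]
tool_rot: [-0.249, 3.132, -0.001]
ft_force: [1.4, -8.4, -5.0]
width: 0.0393
grip_force: 41.3
```

Request:
{"name": "send_rows", "arguments": {"series": "0.6 0.002 0.0003 0.0044 0;0.6 0.0042 0.0007 0.0088 0;0.6 0.0067 0.001 0.013 0;0.6 0.0093 0.0015 0.0171 0;0.6 0.012 0.002 0.021 0;0.6 0.0151 0.0024 0.0249 0;0.6 0.0183 0.003 0.0286 0;0.6 0.0217 0.0035 0.0321 0;0.6 0.0253 0.004 0.0355 0;0.6 0.029 0.0046 0.0386 0;0.6 0.029 0.0046 0.0386 0;0.6 0.029 0.0046 0.0386 0;0.6 0.029 0.0046 0.0386 0;0.6 0.029 0.0046 0.0386 0"}}

```text
t: 17.25
tcp_pos: [0.631, -0.1655, 0.1158]
tool_rot: [0.249, -3.131, 0.001]
ft_force: [-0.6, -8.5, -2.7]
width: 0.0394
grip_force: 42.9
```

Run:
```python
from h import *
ims=[]
for n in ["scene","side"]:
    C=cal(n); im,d=viewer.get_image(n); c=project(C,[.64,-.15,.08])[0].astype(int)
    b=im[c[1]-70:c[1]+70,c[0]-90:c[0]+90,::-1]; ims.append(cv2.resize(b,(400,311),interpolation=cv2.INTER_CUBIC))
    for r in viewer.pinpoint("chipped_mid",n): print(n,round(r["conf"],2),at_z(C,r["centre"],.0125).round(3))
cv2.imwrite("pics/end.png",np.hstack(ims)); s=readout.sense(); print(s["t"],s["tcp_pos"],s["ft_force"],s["grip_force"],s["width"])
```

```text
scene 0.79 [0.681 0.202 0.012]
scene 0.41 [ 0.643 -0.149  0.012]
side 0.55 [ 0.618 -0.032  0.012]
side 0.27 [ 0.41  -0.118  0.012]
17.45 [ 0.63098592 -0.1654145   0.11580374] [-0.62380172 -7.51073105 -2.98992837] 42.92849242687225 0.03883805805834359
```

View pics/end.png

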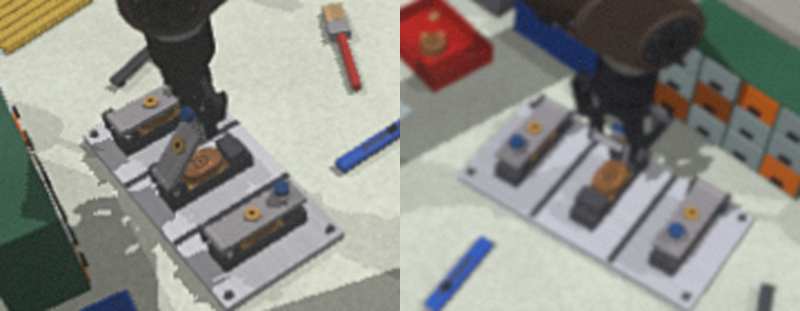

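The picture shows the middle cap held up at about 0.88 rad (left crop, around (178,150)), with a blank visible under it. The other two caps are shut and the chipped blank is in the tray. I'm handing in.

```bash
python3 -c "
from station import order
print(order.job_done())"
```

```text
the job is handed in; nothing more can be done
None
```

I put the chipped blank in the middle-sized scrap tray and tapped the bolts left, middle, right: the middle one was loose. I handed the job in with its cap held open at about 0.88 rad; the hand-in returned no verdict.

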